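Hold a seal blank in the free corner of the engraving plate

ROBOT

A 6-joint arm with a two-finger parallel gripper is mounted at the origin on the work surface. World frame = base frame: x ahead of the robot, y to its left, z up, the work surface at z = 0. Lengths are in m, angles in rad, forces in N, time in s.
With the tool pointing down it reaches from about 0.225 to 0.875 m from the base axis. Payload 3.4 kg.
Tool frame: the origin (TCP) lies at the very end of the fingers, on their centre line; the grasp point (between the pads) lies 19 mm behind it; z points along the fingers, y is the direction in which the jaws open and shut (so a half turn about z gives the same grasp; the last joint's range is limited). The gripper opens to 85 mm and grips with 20 to 120 N. Pads are 22 mm wide; open, the fingers measure 114 mm over their backs; the gripper's body (76 mm by 85 mm) begins 54 mm behind the grasp point. The pads swing forward as they close: fully open they stand 13 mm farther back than shut.
Start: joints at [-1.23, 0.276, 1.505, -0, 1.361, -0.121], TCP at [0.256, -0.515, 0.231] pointing down, gripper open.
Joint ranges: [-2.89, 2.89], [-0.75, 2.08], [0.22, 2.7], [-1.18, 4.32], [0.11, 2.71], [-2.7, 2.7]. Speed limits (rad/s): [2.57, 2.57, 3.14, 3.14, 3.14, 3.14].

INTERFACE

Orientations are given as a unit quaternion [w, x, y, z].
In Python, from rig import manip, viewer, job gives the robot as it stands.
- The arm moves only by the shell command python3 -m crank 'ROWS' [OPENING] [FORCE]. ROWS is JSON, a list of rows, each a list of 6 numbers: the shift along the tool's x, y, z in m, then the turn, a rotation vector about the tool's x, y, z in degrees. In form: [[dx, dy, dz, rx, ry, rz], ...]. A call has 1 to 20 rows; each row is the pose to reach, as a shift and turn from the pose measured when the call began, along the tool's axes at that moment; what a row does not reach only later rows make up. A row lasts 1/8 s, in which the tool goes at most 62.5 mm and 10.7 degrees, less where a joint would pass 70% of its speed; a pose out of reach is approached as far as the arm can. A call with a gripper value outside its range is refused whole. OPENING is the opening, from 0 (shut) to 1 (fully open), set as the call begins (- or left out, the last holds). The fingers move at their own pace and stop on an object; FORCE is the grip in N (left out, the last holds). Time passes only in rows, so rows that repeat a pose let the fingers close. It gives the time, the measured TCP pose, the force and the opening at its end, in the units of the state.
- manip.get_state(): the state, without advancing time (a new reading comes with each control period).
- viewer.get_image(name): name is "scene" or "top"; returns a dict with "frame" (480x640x3 uint8, blue, green, red), "range_z" (480x640 float32, m along the optical axis (not along the pixel's ray), 0 where there is no reading), "intrinsics" (3x3 intrinsics, pixels), "D" ([k1, k2, p1, p2, k3] as OpenCV has them; the pictures are not rectified), "world_from_camera" (4x4, takes a point from camera to world coordinates). Camera axes: x right, y up, looking along -z (the intrinsics and any distortion apply to the point x, -y, -z); pixel columns grow to the right and rows downward; lengths in m; the calibration is good to about 2 mm. A picture is of the moment at which its call begins.
- job.sign_off(): hands the job in, once; it reports no verdict.
The state is a dict: "clock": time; "qpos": joint angles; "qd": joint speeds; "effort": joint torques, N m; "position": TCP position; "ee_rot": TCP orientation; "contact_force": force on the tool from outside, world axes, zero at the start; "moment": the same for the moment, N m; "width": finger opening in m.
Only numpy, scipy, OpenCV 4.12 (cv2) and the standard library are available. Lean on these libraries where they do the work, as an engineer would, in place of code of your own. Each camera call takes 0.05 s, during which the arm holds its last target. There are 200 camera calls.

TASK

One fence corner of the aluminium loading plate already holds a finished brass piece under its strap clamp; the other corner is free, its clamp strap swung away. Take the loose brass blank from the bench, set it flat in the free corner with its long side along the long fence, and press it snugly against the long fence and the side stop at once; finish while still gripping it and holding it pressed there with moderate hand pressure, so that I can do up the clamp. Do not drop or ram the blank, do not knock the finished piece, and leave the steel blank, the gravers and the other loose things where they lie.

Things in the scene. Friction and masses are not known exactly. Their poses are not given: they have to be found in the camera images.
- brass_blank: loose machined brass block with a white-coated patch on top, 36 mm (its x) by 50 mm (its y, the long side) by 30 mm high, about 0.45 kg, lying flat on the bench to the left or right of the plate. Origin: centre of its underside; z up. The same either way round. On the smooth oiled plate, fence and stops it slides with a friction of about 0.2.
- pallet: aluminium loading plate, fixed to the bench, 170 mm (its x) by 270 mm (its y) by 16 mm thick; its yaw varies up to 0.2 rad. Origin: centre of its underside. x points away from the robot, y to the left. It carries a long fence and two side stops of dark steel, all standing 10 mm above its top, which form two equal corners.
- long_fence: dark steel bar across the plate, 12 mm thick, 250 mm long (its y), 10 mm high, serving both corners. Origin: on the plate's top, middle of the bar's length, in the plane of its working face (the robot-side face, looking to -x); the bar lies at x 0 to +12 mm.
- left_stop: dark steel side stop of the left corner, 36 mm long (its x from -42 to -6 mm), 12 mm thick (its y from 0 to +12 mm), 10 mm high. Origin: on the plate's top, at the left corner. Its working face looks to -y.
- right_stop: dark steel side stop of the right corner, the same as left_stop. Origin: on the plate's top, at the right corner. Its working face looks to -y.
- left_corner (a point): left corner on the plate's top (16 mm above the bench) where the planes of the working faces of the long fence and left stop meet; axes as the plate's. A blank fully in the corner covers x -36 to 0, y -50 to 0 mm here, so its origin lies at (-18, -25, 0) mm. It is 85 mm to the left (+y) of the plate's middle.
- right_corner (a point): right corner, the same for the right stop; 35 mm to the right (-y) of the plate's middle.
- clamped_piece: finished brass piece, the same size as the blank but with a crest on top, fixed in one of the two corners under a strap clamp that lies across it. Origin: at the corner it occupies, on the plate's top; axes as the plate's. Steel strap at 30 to 38 mm and black star knob up to 54 mm above the plate's top; the knob's axis lies 28 mm (+x) and 24 mm (+y) from the corner, 16 mm in radius.
- open_clamp: the same strap clamp without a piece, fixed at the free corner, its strap swung away to point to +x behind the fence. Origin: at the free corner, on the plate's top; axes as the plate's. Knob axis at (+28, +24) mm, knob up to 54 mm above the plate's top; nothing of it reaches over the place for the blank.
- steel_blank: loose grey steel block, 44 by 44 by 22 mm, on the other side of the plate from the brass blank; stays where it is. Origin: centre of its underside.
- graver_a: loose engraving tool between the robot and the plate: mushroom-shaped wooden handle and thin steel blade, about 130 mm long and 27 mm high, lying along its x, blade to +x. Origin: under the handle's middle.
- graver_b: another graver, pale wood, about 120 mm long, origin alike.
- graver_c: another graver, dark wood, about 130 mm long, lying beyond the plate, origin alike.
- loupe: black eye loupe, 38 mm across, 36 mm high, beyond the plate. Origin: centre of its underside.
- ring_clamp: wooden ring clamp, 115 by 32 by 18 mm, lying along its x beyond the plate. Origin: centre of its underside.
- wax_jar: amber jar with a black lid, 54 mm across, 55 mm high, beyond the plate. Origin: centre of its underside.

How it is judged:
At the end, for the whole second after the job is handed in: Held by the fingers and at rest, the brass blank sits flat in the free corner (height within 2 mm, tilt and long side within 0.04 rad), within 1.5 to 2 mm of fully seated both ways, and presses on the long fence and on that corner's side stop with 2 to 40 N each (((x of brass_blank in the frame of left_corner between -0.02 and -0.0165 m and y of brass_blank in the frame of left_corner between -0.027 and -0.0235 m and z of brass_blank in the frame of left_corner between -0.002 and 0.002 m and contact force between brass_blank and left_stop between 2 and 40 N and horizontal distance between open_clamp and left_corner below 0.02 m) or (x of brass_blank in the frame of right_corner between -0.02 and -0.0165 m and y of brass_blank in the frame of right_corner between -0.027 and -0.0235 m and z of brass_blank in the frame of right_corner between -0.002 and 0.002 m and contact force between brass_blank and right_stop between 2 and 40 N and horizontal distance between open_clamp and right_corner below 0.02 m)) and contact force between brass_blank and long_fence between 2 and 40 N and contact force between the fingers and brass_blank above 2 N and angle between brass_blank's own z axis and vertical below 0.04 rad and angle between the y axis of brass_blank and the y axis of pallet, either way round below 0.04 rad and linear speed of brass_blank below 0.01 m/s and angular speed of brass_blank below 0.1 rad/s); the arm keeps its last pose, push and grip.
It fails at once if the brass blank is dropped (falls free of the fingers, from over 1 to 2 cm) (linear speed of brass_blank above 0.5 m/s and contact force between the fingers and brass_blank below 0.5 N).
It fails at once if the brass blank is rammed against the plate or its fences (over 60 N) (contact force between brass_blank and pallet above 60 N).
It fails at once if the finished piece or its clamp is knocked (over 5 N) by the robot or the blank (contact force between any of the arm, the fingers, brass_blank and clamped_piece above 5 N).
It fails at once if a bystander is moved more than 15 mm (distance of any of steel_blank, graver_a, graver_b, graver_c, loupe, ring_clamp, wax_jar from where it was at the start of the episode above 0.015 m).
It also fails if it takes over 64 s, if anything falls off the work surface, if the arm or the gripper's body presses on something with over 40 N, if the wrist force passes 120 N, or if a joint passes its speed limit or range.

## Working session

There is one attempt and no reset: what is moved stays moved. The work goes in short steps, Python scripts to look and compute and a shell command to move; the robot and the scene stay as the last step left them, time stands still between calls to the robot, and variables do not carry over. Pictures are saved under pics/ and viewed, about 8 in all and at most 12, crops included, and the job is handed in when it is done.

```bash
mkdir -p pics; ls
cat > h.py <<'E'
import numpy as np, cv2
from rig import manip, viewer, job
def shot(n,f):
    d=viewer.get_image(n); np.savez(f'pics/{f}.npz',**{k:np.array(v) for k,v in d.items()}); cv2.imwrite(f'pics/{f}.png',d['frame']); return d
def cloud(d):
    K=np.array(d['intrinsics'],float);h,w=d['range_z'].shape
    u,v=np.meshgrid(np.arange(w),np.arange(h))
    p=cv2.undistortPointsIter(np.stack([u,v],-1).reshape(-1,1,2).astype(np.float64),K,np.array(d['D'],float),None,None,(3,40,1e-9)).reshape(h,w,2)
    z=d['range_z'].astype(float); T=np.array(d['world_from_camera'])
    P=np.stack([p[...,0]*z,-p[...,1]*z,-z],-1)@T[:3,:3].T+T[:3,3]
    P[z==0]=np.nan; return P
E
python3 - <<'E'
from h import *
for n in('top','scene'):
    d=shot(n,n+'0'); print(n,np.round(d['intrinsics'],1).tolist(),d['D'],np.round(d['world_from_camera'],3).tolist())
print(manip.get_state())
E
```

```text
pics
top [[502.8, 0.0, 320.6], [0.0, 502.8, 235.5], [0.0, 0.0, 1.0]] [-0.04894414  0.          0.          0.          0.        ] [[-0.004, 0.997, -0.076, 0.516], [-1.0, -0.005, -0.011, -0.015], [-0.011, 0.076, 0.997, 1.056], [0.0, 0.0, 0.0, 1.0]]
scene [[558.2, 0.0, 315.3], [0.0, 558.2, 239.3], [0.0, 0.0, 1.0]] [-0.00031332  0.          0.          0.          0.        ] [[0.606, -0.632, 0.482, 1.159], [0.795, 0.489, -0.359, -0.45], [-0.009, 0.601, 0.799, 1.031], [0.0, 0.0, 0.0, 1.0]]
{'clock': 0.1, 'qpos': array([-1.22999129e+00,  2.76544945e-01,  1.50602614e+00, -9.12611397e-07,
        1.36072460e+00, -1.20982700e-01]), 'qd': array([-0.00041986,  0.00033803, -0.00337044,  0.00028594,  0.00097641,
        0.00083791]), 'effort': array([ 1.45697875e-03, -4.17701054e+01, -2.46405029e+01, -1.52293792e-04,
        5.77006504e-03, -5.15811777e-06]), 'position': array([ 0.25603035, -0.51430788,  0.23051089]), 'ee_rot': array([-8.46327758e-04,  9.73461849e-01,  2.28847774e-01, -9.38461739e-05]), 'contact_force': array([-0.19853042,  0.2939233 , -0.42143687]), 'moment': array([-0.04088301, -0.02969358, -0.02251714]), 'width': 0.08528139176386529}
```

View pics/top0.png

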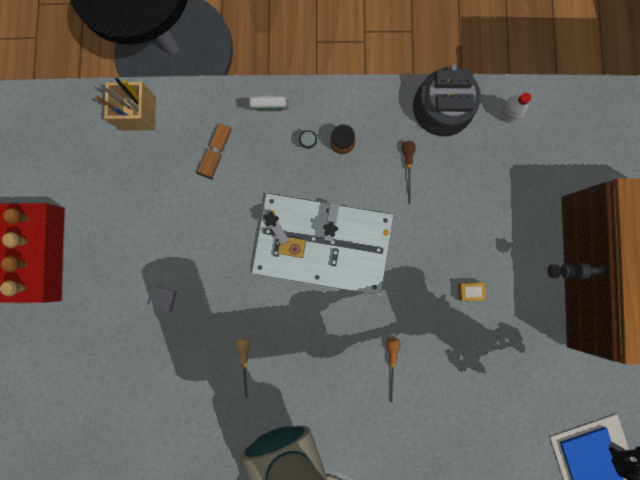

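View pics/scene0.png

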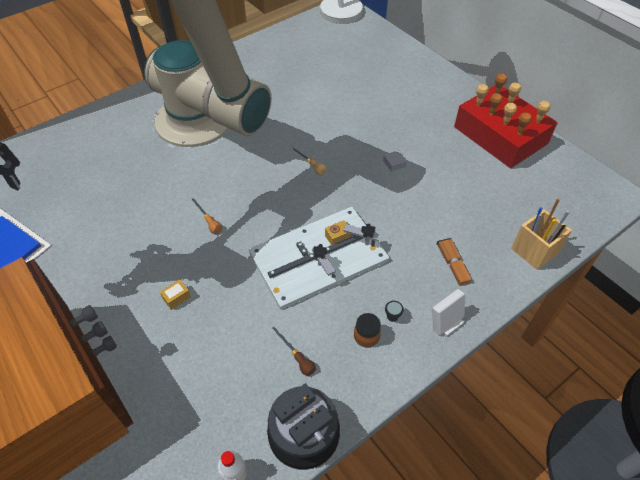

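The top view (up is +x, left is +y) shows the brass blank at (472,292). The plate is centred near (322,242) and the finished piece is in the left corner at (292,248). The free right corner has its stop at (334,257), and its clamp knob is at (331,229). Next I measure.

```bash
cat > m.py <<'E'
from h import *
out=[]
for n in('top0','scene0'):
    d=dict(np.load(f'pics/{n}.npz')); P=cloud(d); X=P[...,0];Y=P[...,1];Z=P[...,2]
    def rect(m,name):
        m=cv2.morphologyEx(m.astype(np.uint8),cv2.MORPH_OPEN,np.ones((2,2)))
        k,l,s,c=cv2.connectedComponentsWithStats(m); i=1+np.argmax(s[1:,4]); q=l==i
        r=cv2.minAreaRect((P[q][:,:2]*1000).astype(np.float32)); print(n,name,q.sum(),np.round(r[0],1),np.round(r[1],1),round(r[2],2),'z',np.round(np.median(Z[q]),4))
        return r
    t=(X>.3)&(X<.75)&(Y>-.2)&(Y<.2)
    bench=t&(abs(Z)<.008); print('bench z',np.nanmedian(Z[bench]))
    rect(t&(Z>.010)&(Z<.06),'pallet+'); 
    b=(X>.3)&(X<.55)&(Y<-.22)&(Y>-.42)
    rect(b&(Z>.022)&(Z<.04),'blank top')
    rect((X>.3)&(X<.55)&(Y>.2)&(Y<.42)&(Z>.014)&(Z<.03),'steel')
    g=d['frame'].max(-1)
    f=t&(Z>.0215)&(Z<.0305)
    q=f&(g<90); r=rect(q,'dark fence')
img=cv2.imread('pics/top0.png')[180:300,245:400]; a=cv2.resize(img,None,fx=5,fy=5,interpolation=cv2.INTER_CUBIC)[:600]
cv2.imwrite('pics/crop0.png',a)
E
python3 m.py
```

```text
bench z 0.0002526120159934697
top0 pallet+ 10311 [ 491.5 -155.5] [ 0.  40.8] 0.0 z nan
top0 blank top 456 [ 482.2 -319.9] [37.8 57.7] 18.07 z nan
top0 steel 490 [462.6 326.7] [47.8 49.5] 74.47 z 0.0219
top0 dark fence 225 [571.5 -77.7] [86.2 11.2] 80.24 z 0.0261
bench z -0.0009186327546278905
scene0 pallet+ 7314 [578.6  -5.9] [276.2 173.7] 79.71 z nan
scene0 blank top 379 [ 479.7 -314. ] [39.3 57.8] 5.91 z nan
scene0 steel 246 [468.8 328. ] [60.7 43.9] 79.4 z nan
scene0 dark fence 49 [601.9  70.7] [34.3 10.9] 82.9 z 0.0245
```

View pics/crop0.png

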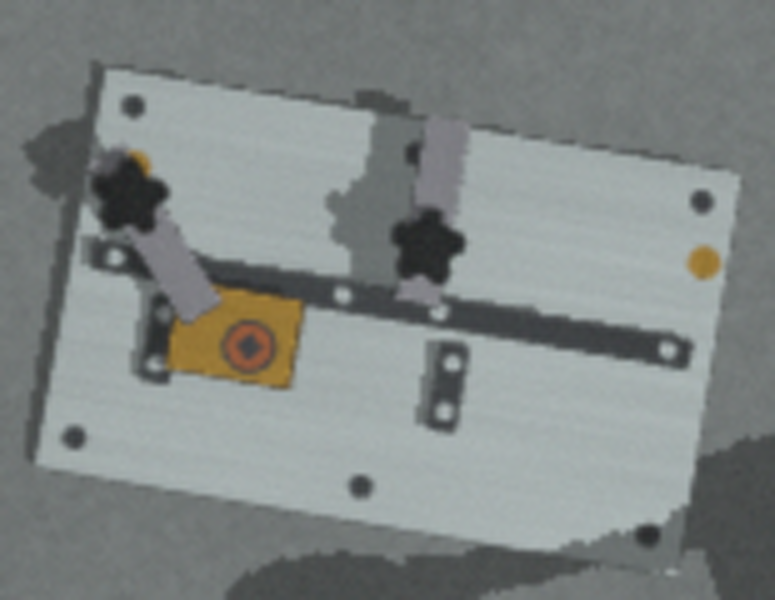

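```bash
cat >> h.py <<'E'
def rayplane(d,uv,z):
    K=np.array(d['intrinsics'],float); p=cv2.undistortPointsIter(np.array(uv,float).reshape(-1,1,2),K,np.array(d['D'],float),None,None,(3,40,1e-9)).reshape(-1,2)
    T=np.array(d['world_from_camera']); r=np.c_[p[:,0],-p[:,1],-np.ones(len(p))]@T[:3,:3].T
    return (T[:3,3]+r*((z-T[2,3])/r[:,2])[:,None])[:,:2]
E
python3 - <<'E'
from h import *
for n in('top0','scene0'):
    d=dict(np.load(f'pics/{n}.npz')); P=np.nan_to_num(cloud(d),nan=-9); X,Y,Z=P[...,0],P[...,1],P[...,2]
    def rect(m,name,z):
        k,l,s,c=cv2.connectedComponentsWithStats(m.astype(np.uint8),connectivity=4); i=1+np.argmax(s[1:,4]); v,u=np.nonzero(l==i)
        w=rayplane(d,np.c_[u,v],z)*1000
        r=cv2.minAreaRect(w.astype(np.float32)); print(n,name,len(u),'ctr',np.round(r[0],1),np.round(r[1],1),round(r[2],2),'z',np.round(np.median(Z[l==i]),4),'mean',w.mean(0).round(1))
        cov=np.cov((w-w.mean(0)).T); e,V=np.linalg.eigh(cov); print('   PCA minor axis angle',np.degrees(np.arctan2(V[1,0],V[0,0])), 'sd*sqrt12',np.sqrt(e*12))
    rect((X>.42)&(X<.55)&(Y<-.26)&(Y>-.38)&(Z>.025)&(Z<.036),'blank top',.030)
    t=(X>.45)&(X<.72)&(Y>-.17)&(Y<.17)
    rect(t&(Z>.010)&(Z<.08),'plate',.016)
    g=d['frame'].max(-1)
    if n=='top0':
        rect(t&(Y<-.035)&(g<95)&(Z>.019)&(Z<.035),'fence R part',.026)
        rect((X>.515)&(X<.575)&(Y>-.05)&(Y<-.005)&(g<95)&(Z>.017)&(Z<.035),'right stop',.026)
        c=np.array([[105,66],[740,172],[683,572],[35,465]])/5+[245,180]-.4
        w=rayplane(d,c,.016)*1000; print('plate corners',w.round(1).tolist(),w.mean(0), 'edges',np.linalg.norm(w-np.roll(w,-1,0),axis=1), [np.degrees(np.arctan2(*( (w[(i+1)%4]-w[i])[::-1]))) for i in range(4)])
        f=np.array([[470,331],[690,366],[220,292],[445,431],[467,345],[430,428],[460,432]])/5+[245,180]-.4; print('fence face pts etc',rayplane(d,f,.026)*1000)
E
```

```text
top0 blank top 450 ctr [ 477.8 -312.8] [51.4 36.4] 89.61 z 0.03 mean [ 478.4 -312.9]
   PCA minor axis angle -179.35430383809953 sd*sqrt12 [35.97311074 51.90693473]
top0 plate 10611 ctr [580.2  -7.9] [269.8 172.2] 80.1 z 0.0167 mean [578.5  -7.9]
   PCA minor axis angle 170.12779362430666 sd*sqrt12 [169.90916566 269.64369872]
top0 fence R part 257 ctr [571.9 -82.9] [96.9 11.8] 80.23 z 0.0263 mean [572.3 -81.1]
   PCA minor axis angle 169.6234702795067 sd*sqrt12 [11.96027004 94.3921307 ]
top0 right stop 52 ctr [546.7 -30.7] [10.8 26.6] 80.21 z 0.0262 mean [547.5 -30.5]
   PCA minor axis angle -97.71679308125942 sd*sqrt12 [11.86865958 26.81881437]
plate corners [[685.7, 110.3], [639.6, -154.3], [474.3, -128.4], [519.3, 138.6]] [579.70722393  -8.43571803] edges [268.56669048 167.31544098 270.82116192 168.7575531 ] [np.float64(-99.87819000567349), np.float64(171.1104510249759), np.float64(80.43192491435606), np.float64(-9.662126334661163)]
fence face pts etc [[ 573.38138836  -41.27333724]
 [ 558.58222756 -131.24540328]
 [ 589.92287863   61.31350843]
 [ 532.49114367  -30.7766269 ]
 [ 567.64227529  -40.00477657]
 [ 533.74389083  -24.65184624]
 [ 532.05493527  -36.90512897]]
scene0 blank top 368 ctr [ 481.7 -317.3] [39.7 50. ] 1.69 z 0.0294 mean [ 481.1 -317.6]
   PCA minor axis angle -176.9863896835768 sd*sqrt12 [38.35668878 50.1779557 ]
scene0 plate 7591 ctr [582.9  -5.5] [284.9 172.8] 80.11 z 0.0158 mean [583.7 -15.2]
   PCA minor axis angle 170.3840131608785 sd*sqrt12 [170.40807688 272.90270832]
```

```bash
python3 -m crank '[[0.03,-0.008,0,0,0,2.5],[0.06,-0.016,0,0,0,5],[0.1,-0.028,0,0,0,8],[0.14,-0.039,0.01,0,0,12],[0.18,-0.05,0.03,0,0,16],[0.22,-0.061,0.05,0,0,20],[0.26,-0.072,0.07,0,0,23],[0.28,-0.078,0.08,0,0,25],[0.289,-0.0805,0.09,0,0,26],[0.289,-0.0805,0.09,0,0,26],[0.289,-0.0805,0.09,0,0,26]]' 1 30
python3 - <<'E'
from h import *
from scipy.spatial.transform import Rotation as R
s=manip.get_state(); q=s['ee_rot']; M=R.from_quat(np.r_[q[1:],q[0]]).as_matrix()
print(M.round(4),s['position']); w=np.array([.479,-.3135,.007])-s['position']; print('shift tool',M.T@w, 'xdir deg',np.degrees(np.arctan2(M[1,0],M[0,0])))
d=shot('scene','scene1')
cv2.imwrite('pics/c1.png',cv2.resize(d['frame'][160:340,60:300],None,fx=3,fy=3))
E
```

```text
clock: 1.48
position: [0.4784, -0.3142, 0.141]
ee_rot: [-0.0, 1.0, 0.004, -0.0]
contact_force: [-0.7, -0.1, -0.1]
width: 0.0856
[[ 1.0e+00  7.5e-03 -5.0e-04]
 [ 7.5e-03 -1.0e+00  8.0e-04]
 [-5.0e-04 -8.0e-04 -1.0e+00]] [ 0.47844784 -0.31420007  0.14102141]
shift tool [ 0.00062209 -0.00058205  0.13402166] xdir deg 0.4321424669371233
```

View pics/c1.png

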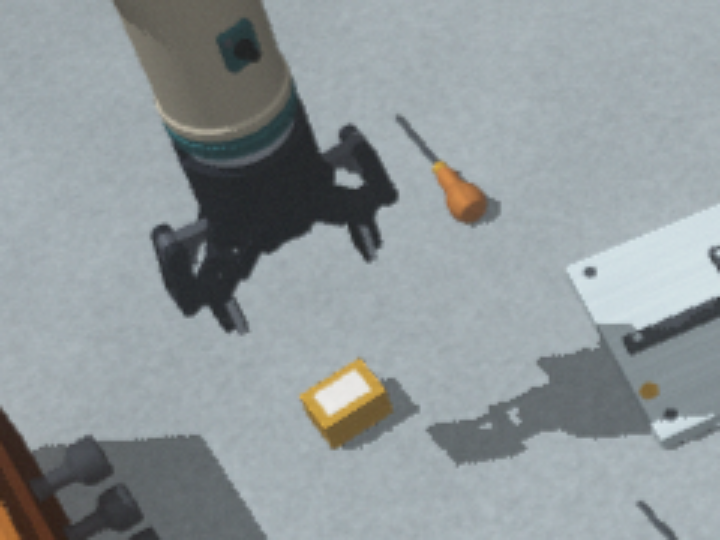

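The jaws straddle the blank's long axis, with the blank at crop (345,400). I descend and close gently.

```bash
python3 -m crank '[[0.0006,-0.0006,0.02,0,0,0],[0.0006,-0.0006,0.045,0,0,0],[0.0006,-0.0006,0.07,0,0,0],[0.0006,-0.0006,0.095,0,0,0],[0.0006,-0.0006,0.115,0,0,0],[0.0006,-0.0006,0.127,0,0,0],[0.0006,-0.0006,0.133,0,0,0],[0.0006,-0.0006,0.134,0,0,0],[0.0006,-0.0006,0.134,0,0,0]]' 1 20
python3 -m crank '[[0,0,0,0,0,0],[0,0,0,0,0,0],[0,0,0,0,0,0],[0,0,0,0,0,0],[0,0,0,0,0,0],[0,0,0,0,0,0],[0,0,0,0,0,0],[0,0,0,0,0,0],[0,0,0,0,0,0],[0,0,0,0,0,0]]' 0 25
python3 - <<'E'
from h import *
d=shot('scene','scene2')
cv2.imwrite('pics/c2.png',cv2.resize(d['frame'][220:340,100:260],None,fx=5,fy=5,interpolation=cv2.INTER_CUBIC))
E
```

```text
clock: 2.65
position: [0.4795, -0.314, 0.0078]
ee_rot: [0.0, 1.0, 0.004, 0.0]
contact_force: [0.1, 0.9, -0.0]
width: 0.0855
clock: 3.9
position: [0.48, -0.3148, 0.0086]
ee_rot: [0.001, 1.0, 0.004, 0.001]
contact_force: [-1.0, -1.2, 6.4]
width: 0.0496
```

View pics/c2.png

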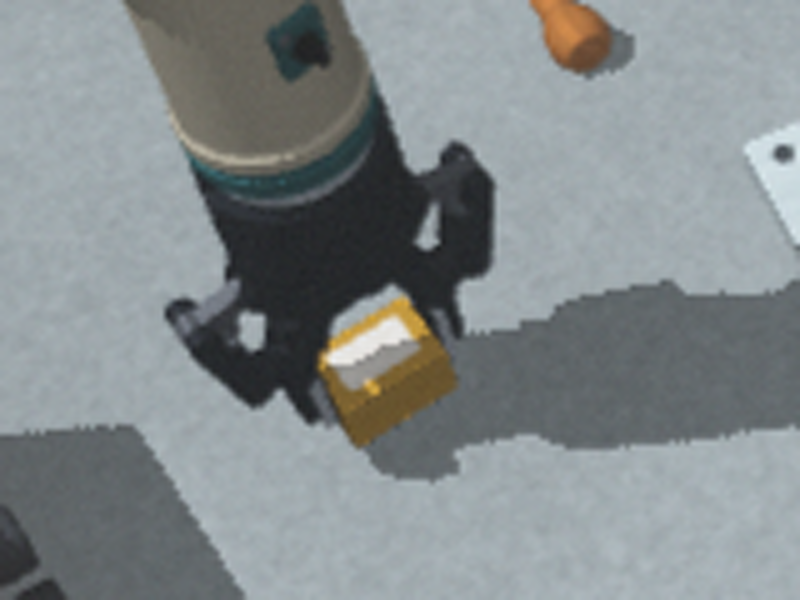

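Run:
```python
from h import *
d=dict(np.load('pics/scene2.npz')); P=np.nan_to_num(cloud(d),nan=-9); X,Y,Z=P[...,0],P[...,1],P[...,2]
for nm,m in(('L-',(Y<-.338)&(Y>-.375)),('R+',(Y>-.291)&(Y<-.26))):
    m=m&(X>.462)&(X<.50)&(Z>.004)&(Z<.06); print(nm,m.sum()); q=P[m]; q=q[np.argsort(q[:,2])][:14]; print((q*1000).round(1).tolist())
    v,u=np.nonzero(m); print(u.min(),u.max(),v.min(),v.max())
```

```text
L- 114
[[476.2, -373.6, 4.0], [496.7, -339.5, 4.5], [491.4, -340.8, 6.9], [497.3, -338.8, 8.7], [496.3, -340.5, 9.1], [485.6, -343.9, 10.7], [488.8, -340.6, 11.6], [496.7, -339.8, 13.2], [490.7, -345.5, 15.1], [496.5, -338.9, 16.1], [490.8, -342.8, 16.5], [495.6, -340.6, 16.6], [490.7, -347.3, 17.0], [486.9, -349.7, 18.4]]
151 171 288 310
R+ 85
[[489.0, -284.4, 4.0], [471.6, -269.5, 4.1], [467.3, -267.0, 4.4], [483.3, -263.6, 4.9], [490.4, -285.4, 15.0], [489.2, -287.1, 15.2], [484.6, -279.1, 17.5], [490.2, -284.6, 18.0], [490.4, -286.7, 20.3], [487.8, -282.6, 21.0], [486.4, -281.5, 22.2], [491.0, -288.8, 23.2], [486.0, -280.7, 24.8], [484.9, -282.5, 25.2]]
184 199 270 292
```

```bash
python3 -m crank '[[0,0,0,0,0,0],[0,0,0,0,0,0],[0,0,0,0,0,0],[0,0,-0.005,0,0,0],[0,0,-0.015,0,0,0],[0,0,-0.035,0,0,0],[0,0,-0.06,0,0,0],[0,0,-0.08,0,0,0],[0,0,-0.09,0,0,0],[0,0,-0.09,0,0,0]]' 0 70
python3 -m crank '[[0.003,-0.01,0,0,0,0.5],[0.008,-0.03,0,0,0,1.5],[0.014,-0.055,0,0,0,2.5],[0.021,-0.085,0,0,0,4],[0.029,-0.115,0,0,0,5],[0.037,-0.15,0,0,0,6.5],[0.045,-0.18,0,0,0,8],[0.053,-0.21,0,0,0,9],[0.058,-0.23,0,0,0,10],[0.059,-0.238,0,0,0,10.3],[0.0598,-0.2406,0,0,0,10.3],[0.0598,-0.2406,0,0,0,10.3],[0.0598,-0.2406,0,0,0,10.3]]'
python3 - <<'E'
from h import *
s=manip.get_state(); print(s['position'],s['ee_rot'],s['width'])
d=shot('top','top3'); e=shot('scene','scene3')
a=cv2.resize(d['frame'][180:300,260:420],None,fx=2.5,fy=2.5); b=cv2.resize(e['frame'][170:320,200:400],None,fx=2,fy=2)
cv2.imwrite('pics/c3.png',np.hstack([a,b]))
E
```

```text
clock: 5.2
position: [0.4799, -0.3146, 0.0989]
ee_rot: [0.001, 1.0, 0.004, 0.001]
contact_force: [0.1, 0.1, -5.0]
width: 0.0488
clock: 6.82
position: [0.5378, -0.0743, 0.0985]
ee_rot: [0.001, 0.996, -0.086, 0.001]
contact_force: [0.0, -0.2, -5.4]
width: 0.0484
[ 0.53776178 -0.07430583  0.09848719] [ 0.00112942  0.99625515 -0.08644372  0.00137454] 0.048364925552690716
```

View pics/c3.png

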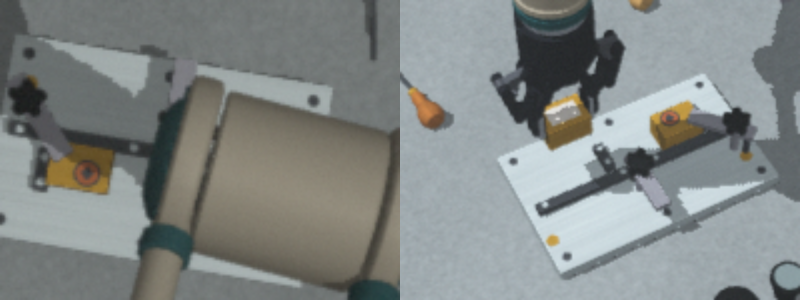

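```bash
python3 -m crank '[[0,0,0.008,0,0,0],[0,0,0.022,0,0,0],[0,0,0.038,0,0,0],[0,0,0.052,0,0,0],[0,0,0.062,0,0,0],[0,0,0.067,0,0,0],[0,0,0.068,0,0,0],[0,0,0.068,0,0,0]]'
python3 - <<'E'
from h import *
s=manip.get_state(); print(s['position'],s['ee_rot'],s['contact_force'])
e=shot('scene','scene4')
P=np.nan_to_num(cloud(e),nan=-9); X,Y,Z=P[...,0],P[...,1],P[...,2]
cv2.imwrite('pics/c4.png',cv2.resize(e['frame'][200:300,240:360],None,fx=6,fy=6,interpolation=cv2.INTER_CUBIC))
f=e['frame'].astype(int); y=(f[...,2]-f[...,0]>60)&(X>.5)&(X<.6)&(Y>-.12)&(Y<-.03)
q=P[y]; print(len(q), 'min/max',q.min(0),q.max(0),'z pct',np.percentile(q[:,2],[2,5,50,95]))
E
```

```text
clock: 7.92
position: [0.5384, -0.0745, 0.0309]
ee_rot: [0.001, 0.996, -0.086, 0.002]
contact_force: [-0.8, 0.1, -4.0]
width: 0.0489
[ 0.53838004 -0.07449466  0.03091197] [ 0.00115744  0.9962511  -0.08648044  0.00188274] [-0.77361593  0.06188713 -4.01274218]
120 min/max [ 0.50013063 -0.10275044  0.01756252] [ 0.55880233 -0.04823335  0.09679328] z pct [0.04627312 0.04831924 0.0511518  0.05415196]
```

View pics/c4.png

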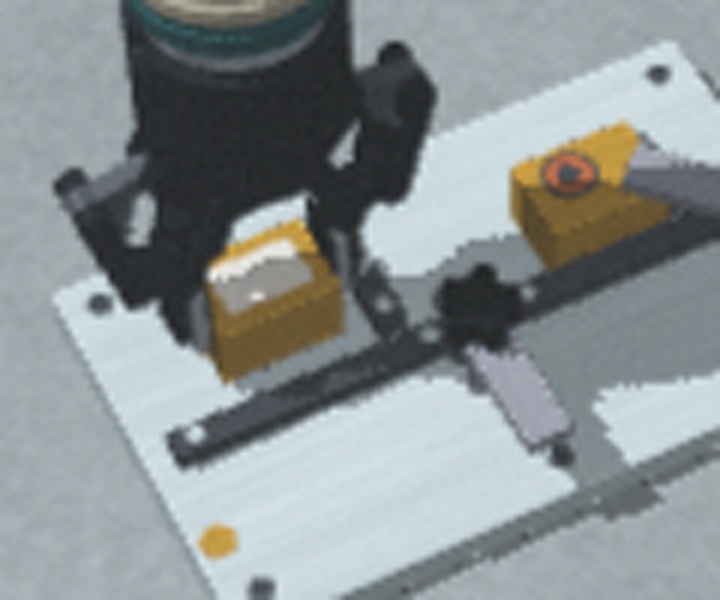

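The blank (crop 275,310) is clear of the fence and the stop and parallel to them. I lower it onto the plate.

```bash
python3 -m crank '[[0,0,0.002,0,0,0],[0,0,0.004,0,0,0],[0,0,0.005,0,0,0],[0,0,0.006,0,0,0],[0,0,0.006,0,0,0],[0,0,0.006,0,0,0]]'
```

```text
clock: 8.72
position: [0.5384, -0.0745, 0.025]
ee_rot: [0.001, 0.996, -0.086, 0.002]
contact_force: [-0.1, -0.9, -4.7]
width: 0.0485
```

```bash
python3 -m crank '[[0,0,0.0005,0,0,0],[0,0,0.001,0,0,0],[0,0,0.001,0,0,0],[0,0,0.001,0,0,0]]'; python3 -m crank '[[0,0,0.0005,0,0,0],[0,0,0.001,0,0,0],[0,0,0.001,0,0,0],[0,0,0.001,0,0,0]]'
```

```text
clock: 9.22
position: [0.5385, -0.0745, 0.0249]
ee_rot: [0.001, 0.996, -0.086, 0.002]
contact_force: [-3.2, 1.6, 5.6]
width: 0.0487
clock: 9.72
position: [0.5385, -0.0745, 0.0249]
ee_rot: [0.001, 0.996, -0.086, 0.002]
contact_force: [-2.8, 1.1, 9.0]
width: 0.0483
```

Plate contact came at z = 0.0249, as expected. I slide towards the fence and then the stop.

```bash
python3 -m crank '[[0.001,0,0.0004,0,0,0],[0.003,0,0.0004,0,0,0],[0.005,0,0.0004,0,0,0],[0.007,0,0.0004,0,0,0],[0.008,0,0.0004,0,0,0],[0.009,0,0.0004,0,0,0],[0.009,0,0.0004,0,0,0]]'; python3 -m crank '[[0,-0.001,0.0004,0,0,0],[0,-0.003,0.0004,0,0,0],[0,-0.005,0.0004,0,0,0],[0,-0.007,0.0004,0,0,0],[0,-0.008,0.0004,0,0,0],[0,-0.009,0.0004,0,0,0],[0,-0.009,0.0004,0,0,0]]'
```

```text
clock: 10.6
position: [0.5471, -0.0761, 0.0249]
ee_rot: [0.001, 0.996, -0.086, 0.002]
contact_force: [-2.8, 0.2, 5.2]
width: 0.0486
clock: 11.48
position: [0.5497, -0.0675, 0.0249]
ee_rot: [0.002, 0.996, -0.086, 0.003]
contact_force: [0.4, -2.7, 5.6]
width: 0.0487
```

```bash
cat > st.py <<'E'
from h import *
s=manip.get_state(); a=-.173; R=np.array([[np.cos(a),np.sin(a)],[-np.sin(a),np.cos(a)]])
print('plate-frame rel seated est mm',(R@(s['position'][:2]-[.552,-.064])*1000).round(2),'force xy',(R@s['contact_force'][:2]).round(1),'z',s['contact_force'][2].round(1),'mom',s['moment'].round(2))
E
python3 -m crank '[[0.0005,0,0.0004,0,0,0],[0.001,0,0.0004,0,0,0],[0.0015,0,0.0004,0,0,0],[0.002,0,0.0004,0,0,0],[0.002,0,0.0004,0,0,0]]';python3 st.py;  python3 -m crank '[[0,-0.0005,0.0004,0,0,0],[0,-0.001,0.0004,0,0,0],[0,-0.0015,0.0004,0,0,0],[0,-0.002,0.0004,0,0,0],[0,-0.002,0.0004,0,0,0]]'; python3 st.py
```

```text
clock: 12.1
position: [0.5503, -0.0673, 0.0249]
ee_rot: [0.001, 0.996, -0.086, 0.002]
contact_force: [-4.5, -1.3, 10.3]
width: 0.0488
plate-frame rel seated est mm [-1.08 -3.53] force xy [-4.2 -2.1] z 10.3 mom [-0.11  0.75 -0.  ]
clock: 12.72
position: [0.5512, -0.0656, 0.0249]
ee_rot: [0.002, 0.996, -0.086, 0.002]
contact_force: [-0.9, -1.8, 6.4]
width: 0.0485
plate-frame rel seated est mm [-0.55 -1.69] force xy [-0.6 -2. ] z 6.4 mom [-0.41  0.29  0.02]
```

```bash
python3 -m crank '[[0.0005,0,0.0002,0,0,0],[0.001,0,0.0002,0,0,0],[0.0015,0,0.0002,0,0,0],[0.0015,0,0.0002,0,0,0],[0.0015,0,0.0002,0,0,0]]';python3 st.py;  python3 -m crank '[[0.0005,-0.0005,0.0002,0,0,0],[0.0005,-0.001,0.0002,0,0,0],[0.0005,-0.0015,0.0002,0,0,0],[0.0005,-0.0015,0.0002,0,0,0]]'; python3 st.py
```

```text
clock: 13.35
position: [0.5514, -0.0654, 0.0249]
ee_rot: [0.002, 0.996, -0.086, 0.001]
contact_force: [-3.5, -2.4, 8.1]
width: 0.0488
plate-frame rel seated est mm [-0.36 -1.52] force xy [-3.  -2.9] z 8.1 mom [-0.24  0.65  0.01]
clock: 13.85
position: [0.5514, -0.0653, 0.0249]
ee_rot: [0.003, 0.996, -0.086, 0.001]
contact_force: [-3.4, -7.0, 6.6]
width: 0.0487
plate-frame rel seated est mm [-0.32 -1.42] force xy [-2.2 -7.4] z 6.6 mom [-1.    0.58 -0.05]
```

```bash
python3 -m crank '[[0.0005,-0.0005,0.0002,0,0,0],[0.001,-0.001,0.0002,0,0,0],[0.0015,-0.0015,0.0002,0,0,0],[0.002,-0.0015,0.0002,0,0,0],[0.0025,-0.0015,0.0002,0,0,0],[0.003,-0.0015,0.0002,0,0,0],[0.003,-0.0015,0.0002,0,0,0],[0.003,-0.0015,0.0002,0,0,0]]';python3 st.py
python3 - <<'E'
from h import *
e=shot('scene','scene5')
cv2.imwrite('pics/c5.png',cv2.resize(e['frame'][205:295,250:360],None,fx=6.6,fy=6.6,interpolation=cv2.INTER_CUBIC))
E
```

```text
clock: 14.85
position: [0.5515, -0.0653, 0.025]
ee_rot: [0.004, 0.996, -0.085, -0.002]
contact_force: [-9.4, -6.0, 11.9]
width: 0.0485
plate-frame rel seated est mm [-0.3  -1.38] force xy [-8.3 -7.6] z 11.9 mom [-0.95  1.21 -0.2 ]
```

View pics/c5.png

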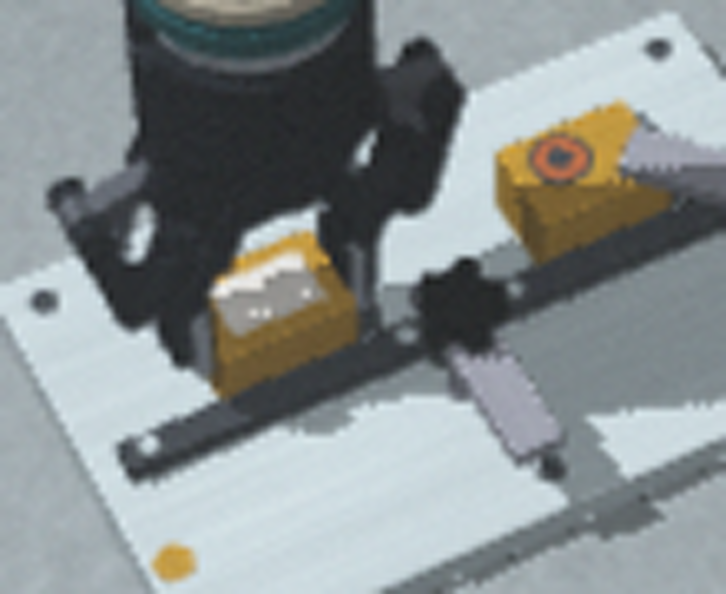

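Run:
```python
from h import *
d=dict(np.load('pics/scene5.npz'))
w=rayplane(d,np.array([[217,397],[122,442]])/6.6+[250,205]-.4,.026)*1000; print(w,np.linalg.norm(w[0]-w[1]))
f=d['frame']; cv2.imwrite('pics/c6.png',cv2.resize(f[245:285,262:316],None,fx=14,fy=14,interpolation=cv2.INTER_NEAREST))
```

```text
[[ 563.22759875  -96.59529427]
 [ 558.75869213 -131.5549759 ]] 35.24415506818915
```

View pics/c6.png

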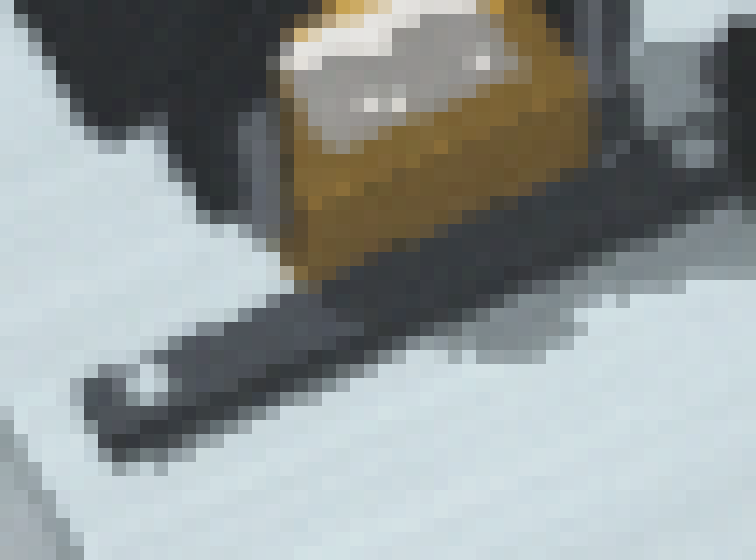

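```bash
python3 - <<'E'
from h import *
d=dict(np.load('pics/scene5.npz')); 
w=rayplane(d,np.array([[77,381],[295,291],[310,291],[320,290]])/14+[262,245]-.5,.026)*1000; print(w,np.linalg.norm(w[1:]-w[0],axis=1))
E
python3 st.py
```

```text
[[ 557.63395158 -133.62491515]
 [ 564.50122961  -97.25011852]
 [ 565.92916855  -95.40129753]
 [ 566.72763659  -94.05962774]] [37.01736536 39.11336817 40.59688504]
plate-frame rel seated est mm [-0.31 -1.39] force xy [-7.5 -8.1] z 11.9 mom [-0.92  1.22 -0.21]
```

The visible fence length beyond the blank is 39 mm against the nominal 40 mm. Together with the force rising without any motion, this says the blank is seated both ways. I firm up the push a little, let it settle and check again.

```bash
python3 -m crank '[[0.002,-0.001,0.0002,0,0,0],[0.003,-0.0015,0.0002,0,0,0],[0.0035,-0.002,0.0002,0,0,0],[0.004,-0.0022,0.0002,0,0,0],[0.0042,-0.0022,0.0002,0,0,0],[0.0042,-0.0022,0.0002,0,0,0],[0.0042,-0.0022,0.0002,0,0,0],[0.0042,-0.0022,0.0002,0,0,0]]';python3 st.py
python3 - <<'E'
from h import *
for i in range(6): e=viewer.get_image('scene')
s=manip.get_state(); print(s['clock'],s['position'],np.abs(s['qd']).max(),s['width'])
cv2.imwrite('pics/c7.png',cv2.resize(e['frame'][205:295,250:360],None,fx=6.6,fy=6.6,interpolation=cv2.INTER_CUBIC))
E
python3 st.py
```

```text
clock: 15.9
position: [0.5515, -0.0653, 0.0251]
ee_rot: [0.005, 0.996, -0.085, -0.007]
contact_force: [-11.5, -8.3, 14.1]
width: 0.0487
plate-frame rel seated est mm [-0.24 -1.35] force xy [ -9.9 -10.2] z 14.1 mom [-1.21  1.66 -0.29]
16.2 [ 0.55152411 -0.06527117  0.02509454] 0.000992166943322871 0.04869123513156732
plate-frame rel seated est mm [-0.25 -1.33] force xy [ -9.  -10.1] z 14.1 mom [-1.16  1.63 -0.31]
```

View pics/c7.png

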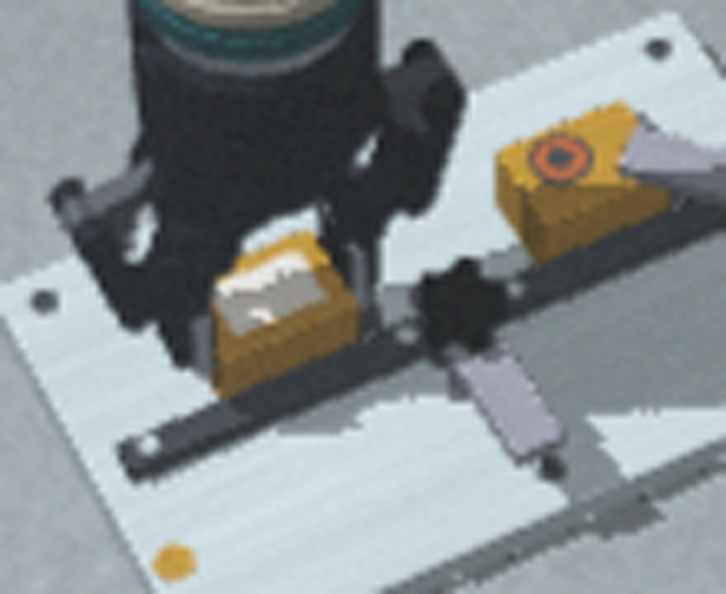

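Force builds with no motion, but the tool has tilted about 0.017 rad over the repeated pushes. I work out a small correction.

```bash
cat > t.py <<'E'
from h import *
from scipy.spatial.transform import Rotation as R
q=manip.get_state()['ee_rot']; r=R.from_quat(np.r_[q[1:],q[0]]); zt=r.inv().apply([0,0,-1])
print('tilt',np.arccos(r.apply([0,0,1])@[0,0,-1]),'turn deg tool',np.degrees(np.cross([0,0,1],zt)),'yaw',np.degrees(np.arctan2(*r.apply([1,0,0])[1::-1])))
E
python3 t.py
```

```text
tilt 0.01683226592177922 turn deg tool [ 0.66157172  0.7016671  -0.        ] yaw -9.741110552060125
```

```bash
python3 -m crank '[[0.0035,-0.002,0.0004,0.3,0.3,0],[0.0035,-0.002,0.0006,0.6,0.6,0],[0.0035,-0.002,0.0006,0.9,1,0],[0.0035,-0.002,0.0006,0.9,1,0],[0.0035,-0.002,0.0006,0.9,1,0],[0.0035,-0.002,0.0006,0.9,1,0]]';python3 st.py; python3 t.py
```

```text
clock: 16.95
position: [0.5514, -0.0653, 0.0249]
ee_rot: [-0.0, 0.996, -0.084, -0.001]
contact_force: [-10.9, -8.7, 14.4]
width: 0.0486
plate-frame rel seated est mm [-0.33 -1.41] force xy [ -9.2 -10.5] z 14.4 mom [-1.59  1.58 -0.32]
tilt 0.0017373979842207688 turn deg tool [-0.02111191  0.09728103  0.        ] yaw -9.667547815294393
```

```bash
python3 -c "
from rig import manip,job
s=manip.get_state();print(s['clock'],abs(s['qd']).max());print(job.sign_off())"
```

```text
16.95 0.003013452967906814
the job is handed in; nothing more can be done
None
```

The brass blank is set flat in the free right corner. The gripper still holds it at a 70 N grip setting, pressed against the long fence and the side stop. I handed the job in at 16.95 s; it reports no verdict.

**Last checks**
- **Push:** the wrist read about 9 N towards the fence and 10.5 N towards the stop. A few N of each may be friction on the plate, so the true contact forces are somewhat lower. There was also about 14 N of upward reaction from the plate.
- **Pose:** the tool was at rest, its tilt was 0.002 rad, and its height (0.0249 m) matched plate contact. Yaw was −9.7°, against about −9.9° measured for the plate.
- **Seating:** the force rose without any motion in both directions. About 39 mm of fence showed beyond the blank (37 to 41 mm depending on the edge pixel), against 40 mm nominal.

**Disagreements**
- **Position:** the seated tool sits 1.4 mm (along the stop direction) and 0.3 mm (towards the fence) short of my top-camera estimate. That is within the 2 mm camera calibration, and the blank showed a similar y offset when I gripped it.
- **Stop contact:** the face touching the stop was hidden behind a finger, so that contact rests on the force reading and the visible fence length.
- **Tilt during pressing:** repeated pushes tilted the tool to 0.017 rad. I corrected this before handing in.

I saw no contact with the finished piece, and I did not measure the loose items again afterwards.

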